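Put the tea utensils back on their own seats

TASK

The pieces on the mulberry stand have ended up on one another's seats: put the ridged brown tea caddy on the red lacquer tray, the dark bamboo vase on the round black board and the turquoise incense box on the white tile, using the free bamboo mat or a bare spot to make room, and set the copper lid rest, now on the carrying tray beside the stand, on the bamboo mat to complete the display. Each piece must stand upright in the middle of its seat and be set down, not dropped, and none may tip over on the way. Leave the black tea jar and the celadon dish on the stand where they are.

Things in the scene. Friction and masses are not known exactly. Their poses are not given: they have to be found in the camera images.
- caddy: Loose ridged brown ceramic tea caddy with a small ivory lid: round, 86 mm tall; straight ridged wall 56 mm in diameter from 20 to 60 mm above its foot (grip there, across any diameter), foot 42 mm, neck and lid 35 mm in diameter above 60 mm. 0.11 to 0.20 kg. Starts on the white tile. Origin at the centre of its underside, z along its upright axis.
- vase: Loose dark brown bamboo flower vase, empty: straight upright tube 54 mm in outer diameter, 140 mm tall, open at the top, wall 6 mm; faint raised rings at 30 and 78 mm. Grip it across any diameter near the top. 0.16 to 0.30 kg. Starts on the red tray. Origin at the centre of its underside, z along its upright axis.
- incense_box: Loose turquoise glazed incense box with its lid on (one piece): square, 50 x 50 mm with rounded edges, 37 mm tall; x and y square to its sides. 0.10 to 0.18 kg. Starts on the black board. Origin at the centre of its underside, z along its upright axis.
- lid_rest: Loose copper kettle-lid rest: short open upright tube, 50 mm in outer diameter, 48 mm tall, wall 4 mm. 0.13 to 0.25 kg. Starts on a low dark wooden carrying tray (170 x 130 mm, floor 6 mm and rim 10 mm above the table) that lies on the table to the left or to the right of the stand. Origin at the centre of its underside, z along its upright axis.
- red_tray: Seat of the tea caddy: square red lacquer tray, 116 x 116 mm, rim 4 mm wide and 3 mm higher than its floor. Fixed; lies on the board of the mulberry stand, 60 mm above the table. Origin at the centre of its underside, z up; its flat upper surface, on which a piece stands, is 6 mm above the origin.
- black_board: Seat of the vase: round black lacquer board, 108 mm in diameter. Fixed; lies on the board of the mulberry stand, 60 mm above the table. Origin at the centre of its underside, z up; its flat upper surface, on which a piece stands, is 6 mm above the origin.
- white_tile: Seat of the incense box: square white glazed tile, 100 x 100 mm; x and y square to its sides. Fixed; lies on the board of the mulberry stand, 60 mm above the table. Origin at the centre of its underside, z up; its flat upper surface, on which a piece stands, is 6 mm above the origin.
- bamboo_mat: Seat of the lid rest, empty at the start: square pale mat of bamboo slats, 104 x 104 mm, stiff. Fixed; lies on the board of the mulberry stand, 60 mm above the table. Origin at the centre of its underside, z up; its flat upper surface, on which a piece stands, is 6 mm above the origin.
- tea_jar: Bystander, loose: round black lacquer tea jar with a thin brass line, 62 mm in diameter, 52 mm tall, standing on the stand's board between the seats. Origin at the centre of its underside. (The stand's board is 340 x 580 mm, its long side across the robot's view; at its left end a lattice side panel rises 62 mm above the board, at its right end a 10 mm lip.)
- sweet_dish: Bystander, loose: small round pale green celadon dish, 72 mm in diameter, 22 mm tall, standing on the stand's board between the seats. Origin at the centre of its underside.

How it is judged (in metres and radians):
At the end, for the whole second after the job is handed in: Each piece stands upright (within 0.1 rad) and at rest on its own seat, its axis within 15 mm of the seat's centre: caddy on red tray, vase on black board, incense box on white tile, lid rest on bamboo mat; the tea jar and the celadon dish stand within 25 mm of where they were (horizontal distance between caddy and red_tray below 0.015 m and z of caddy in the frame of red_tray between 0.002 and 0.01 m and angle between each of caddy, vase, incense_box, lid_rest's own z axis and vertical below 0.1 rad and linear speed of each of caddy, vase, incense_box, lid_rest below 0.02 m/s and horizontal distance between vase and black_board below 0.015 m and z of vase in the frame of black_board between 0.002 and 0.01 m and horizontal distance between incense_box and white_tile below 0.015 m and z of incense_box in the frame of white_tile between 0.002 and 0.01 m and horizontal distance between lid_rest and bamboo_mat below 0.015 m and z of lid_rest in the frame of bamboo_mat between 0.002 and 0.01 m and distance of each of tea_jar, sweet_dish from where it was at the start of the episode below 0.025 m and angle between each of tea_jar, sweet_dish's own z axis and vertical below 0.15 rad); the robot touches nothing.
It fails at once if a piece is tipped over (leans by more than 0.7 rad) (angle between any of caddy, vase, incense_box, lid_rest's own z axis and vertical above 0.7 rad).
It fails at once if a piece is dropped or knocked (faster than 0.75 m/s while the fingers do not touch it: a fall of about 3 cm) ((linear speed of caddy above 0.75 m/s and contact force between the fingers and caddy below 0.05 N) or (linear speed of vase above 0.75 m/s and contact force between the fingers and vase below 0.05 N) or (linear speed of incense_box above 0.75 m/s and contact force between the fingers and incense_box below 0.05 N) or (linear speed of lid_rest above 0.75 m/s and contact force between the fingers and lid_rest below 0.05 N)).
It fails at once if the black tea jar or the celadon dish is moved by more than 25 mm or tipped (distance of any of tea_jar, sweet_dish from where it was at the start of the episode above 0.025 m or angle between any of tea_jar, sweet_dish's own z axis and vertical above 0.4 rad).
It also fails if it takes over 128 s, if anything falls off the work surface, if the arm or the gripper's body presses on something with over 40 N, if the wrist force passes 120 N, or if a joint passes its speed limit or range.

ROBOT

A 6-joint arm with a two-finger parallel gripper is mounted at the origin on the work surface. World frame = base frame: x ahead of the robot, y to its left, z up, the work surface at z = 0. Lengths are in mm, angles in rad, forces in N, time in s.
With the tool pointing down it reaches from about 400 to 825 mm from the base axis. Payload 7 kg.
Tool frame: the origin (TCP) lies at the very end of the fingers, on their centre line; the grasp point (between the pads) lies 19 mm behind it; z points along the fingers, y is the line along which they close (so a half turn about z gives the same grasp; the last joint's range is limited). The gripper opens to 85 mm and grips with 20 to 120 N. Pads are 22 mm wide; open, the fingers measure 114 mm over their backs; the gripper's body (76 mm by 85 mm) begins 54 mm behind the grasp point. The pads swing forward as they close: fully open they stand 13 mm farther back than shut.
Start: joints at [0.288, 0.359, 0.012, 0, -1.224, -0.288], TCP at [674.978, -0.019, 231.302] pointing down, gripper open.
Joint ranges: [-3.07, 3.07], [-1.43, 2.12], [-1.02, 1.25], [-3.03, 1.67], [-3.05, -0], [-3.03, 3.03]. Speed limits (rad/s): [2.39, 2.39, 3.01, 3.14, 3.14, 3.14].

INTERFACE

Orientations are given as a unit quaternion [x, y, z, w].
In Python, from workcell import * gives the robot as it stands. The module is installed in compiled form; this text tells all that it offers. Calls block until the motion is done:
- move_to(position, orientation): joint-space move of the TCP to a pose.
- movel(position, frame=None, vel=150): straight line of the TCP; frame=None keeps the orientation; vel is the mean speed in mm/s.
- set_joints(angles): joint-space move.
- gripper_to(opening): finger opening in mm; the grip force is fixed at half the most; returns when the fingers have stopped.
- pause(seconds).
- ik(position, orientation): joint angles nearest the present ones, or None.
- read_state(): the state.
- camera(name): name is "scene" or "side" or "wrist"; returns the picture (384x512x3 uint8, blue, green, red); there is no depth.
- camera_info(name): a dict with "fov_y" (degrees; the focal length in pixels is half the picture's height over the tangent of half this angle, whatever the lens; pixels are square), "cx", "cy" (the principal point, pixels), "view" (4x4, takes a point from world to camera coordinates). Camera axes: x right, y up, looking along -z (the intrinsics and any distortion apply to the point x, -y, -z); pixel columns grow to the right and rows downward; lengths in mm; the calibration is good to about 2 mm. A picture is of the moment at which its call begins: read the wrist's pose just before it. camera_info takes no time and is no camera call; for the wrist camera it gives the pose at the moment of the call.
A pose or a line that the arm cannot do raises MotionError and nothing moves.
- hand_in(): hands the job in; it is judged then, once.
The state is a dict: "t": time; "qpos": joint angles; "joint_vel": joint speeds; "joint_torque": joint torques, N m; "tcp_pos": TCP position; "tcp_rot": TCP orientation; "wrist_force": force on the tool from outside, world axes, zero at the start; "torque": the same for the moment, N m; "gripper_width": finger opening in mm; "grasp_force": force on a finger pad.
Only numpy, scipy, OpenCV 4.12 (cv2) and the standard library are available. Lean on these libraries where they do the work, as an engineer would, in place of code of your own. Each camera call takes 0.05 s, during which the arm holds its last target. There are 200 camera calls.

## Working session

There is one attempt and no reset: what is moved stays moved. The work goes in short steps, each a Python script; the robot and the scene stay as the last script left them, time stands still between calls to the robot, and variables do not carry over. Pictures are saved under pics/ and viewed, at most 14 in all, crops included, and the job is handed in when it is done.

```bash
mkdir -p pics; python3 - <<'E'
from workcell import *
import cv2
s=read_state();print(s)
for n in("scene","side","wrist"):
    print(n,camera_info(n)); cv2.imwrite(f"pics/{n}0.png",camera(n))
E
```

```text
{'t': 0.0, 'qpos': array([ 2.88146694e-01,  3.59408739e-01,  1.10750102e-02, -3.89502939e-04,
       -1.22404587e+00, -2.88103078e-01]), 'joint_vel': array([ 2.82037622e-04, -2.43268233e-03,  1.12654332e-03, -5.75058134e-04,
       -1.33317109e-03,  1.44484010e-05]), 'joint_torque': array([ 2.55543900e-04, -5.83324420e+01,  2.93422562e+01,  6.93659976e+00,
       -6.00149287e-03, -1.14765509e-06]), 'tcp_pos': array([6.74538722e+02, 2.54006735e-02, 2.30349455e+02]), 'tcp_rot': array([-7.07075065e-01,  7.07138029e-01,  5.38565314e-04, -6.08409336e-04]), 'wrist_force': array([ 0.18934789, -0.32658101,  0.52215554]), 'torque': array([ 0.02137801, -0.0218674 , -0.03991533]), 'grasp_force': 0.0, 'gripper_width': 85.41363824102295}
scene {'fov_y': 51.84642357278405, 'cx': 253.98969907908273, 'cy': 186.53263385375513, 'view': array([[-1.55504815e-01,  9.87679641e-01,  1.75265539e-02,
         1.05981014e+02],
       [-6.62674064e-01, -1.17459480e-01,  7.39639342e-01,
         2.99636965e+02],
       [ 7.32585379e-01,  1.03403087e-01,  6.72775196e-01,
        -1.54496249e+03],
       [ 0.0000
[... 244 characters left out ...]
1e+02],
       [ 3.23681402e-01,  4.24516538e-01,  8.45586222e-01,
        -2.54559694e+02],
       [-4.91411349e-01, -6.88281762e-01,  5.33650730e-01,
        -7.72213597e+02],
       [ 0.00000000e+00,  0.00000000e+00,  0.00000000e+00,
         1.00000000e+00]])}
wrist {'fov_y': 66.89024239054811, 'cx': 252.27796746666002, 'cy': 190.0680202910851, 'view': array([[-9.99999102e-01, -4.48181436e-04,  1.26324270e-03,
         6.73060371e+02],
       [ 4.74490647e-05, -9.53688929e-01, -3.00794655e-01,
         3.90137676e+01],
       [ 1.33955116e-03, -3.00794325e-01,  9.53688094e-01,
        -3.80735881e+02],
       [ 0.00000000e+00,  0.00000000e+00,  0.00000000e+00,
         1.00000000e+00]])}
```

View pics/scene0.png

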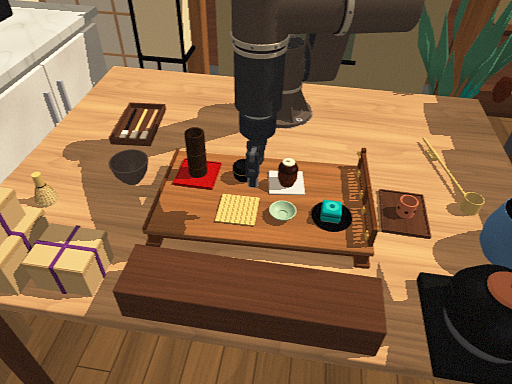

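View pics/side0.png

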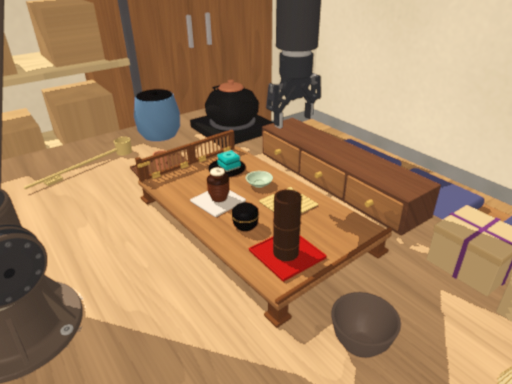

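View pics/wrist0.png

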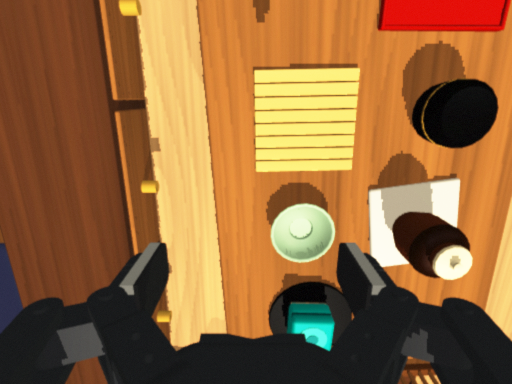

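```bash
cat > h.py <<'E'
from workcell import *
import numpy as np, cv2, json
from scipy.spatial.transform import Rotation as R
def cam(n,name=None):
    i=camera_info(n); im=camera(n)
    if name:
        cv2.imwrite(f"pics/{name}.png",im)
        json.dump({k:np.array(v).tolist() for k,v in i.items()},open(f"pics/{name}.json","w"))
    return im,i
def ray(i,u,v):
    V=np.array(i["view"]); f=192/np.tan(np.radians(i["fov_y"]/2))
    d=np.array([(u-i["cx"])/f,-(v-i["cy"])/f,-1])
    return -V[:3,:3].T@V[:3,3], V[:3,:3].T@d
def onz(i,u,v,z):
    c,d=ray(i,u,v); return c+d*(z-c[2])/d[2]
def tri(obs):  # [(info,u,v)...] -> point, residual mm
    A=np.zeros((3,3));b=np.zeros(3);L=[]
    for o in obs:
        c,d=ray(*o);d/=np.linalg.norm(d);P=np.eye(3)-np.outer(d,d);A+=P;b+=P@c;L.append((c,P))
    p=np.linalg.solve(A,b); return p,[np.linalg.norm(P@(p-c)) for c,P in L]
def load(name): return json.load(open(f"pics/{name}.json"))
def down(yaw): # yaw: world direction (rad from +x) of the closing line, tool pointing down
    y=np.array([np.cos(yaw),np.sin(yaw),0]);z=np.array([0,0,-1.]);return R.from_matrix(np.c_[np.cross(y,z),y,z]).as_quat()
E
python3 - <<'E'
from h import *
for n,y in (("w1",-160),("w2",60)):
    move_to([590,y,400],down(np.pi)); pause(.3)
    im,i=cam("wrist",n); s=read_state();print(s["tcp_pos"],s["t"],s["qpos"].round(2))
    cv2.imwrite(f"pics/{n}b.png",cv2.resize(im,(800,600),interpolation=cv2.INTER_CUBIC))
    V=i["view"];print(-V[:3,:3].T@V[:3,3])
E
```

```text
[ 590.28276924 -159.4386881   399.18096776] 1.475 [ 0.06  0.2   0.16 -0.   -1.54 -0.05]
[ 589.45578463 -236.30869563  542.41224362]
[590.09350752  59.22014028 399.98843852] 2.7083 [ 0.43  0.16  0.12  0.   -1.53 -0.43]
[588.79579216 -17.91743841 543.51191647]
```

View pics/w1b.png

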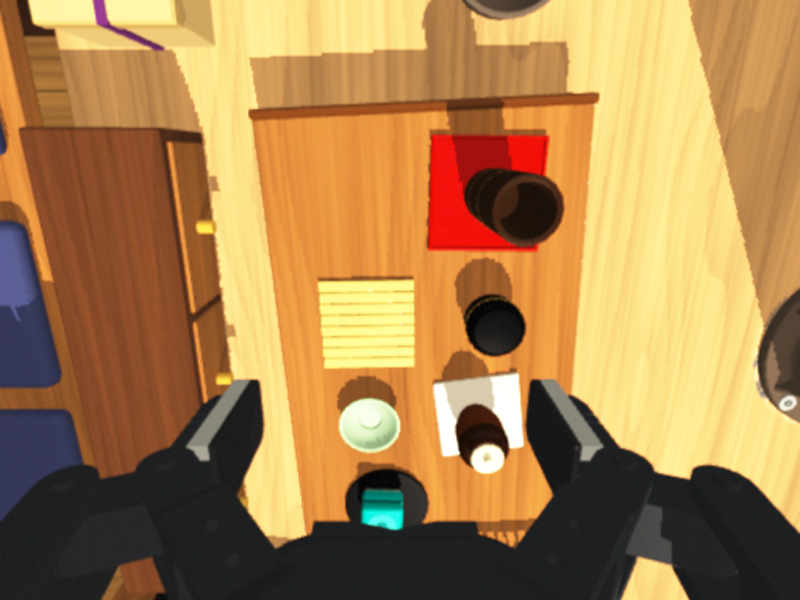

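View pics/w2b.png

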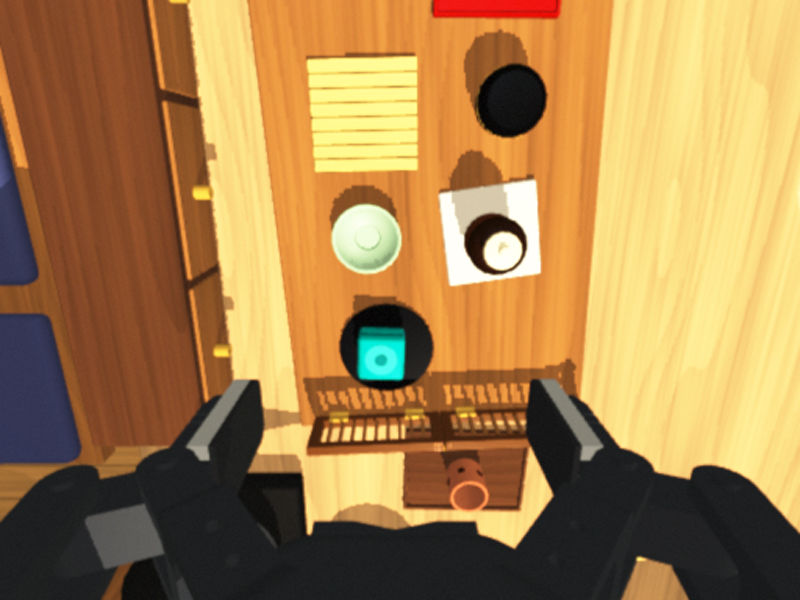

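```bash
cat > m.py <<'E'
from h import *
a,b=load("w1"),load("w2"); S=camera_info("scene");D=camera_info("side")
c=lambda U:(U+.5)/1.5625-.5
A=lambda u,v:(a,c(u),c(v)); B=lambda u,v:(b,c(u),c(v))
def T(n,*o):
    p,r=tri(o);print(n,p.round(1),np.round(r,1));return p
m=[T("mat",A(*p),B(*q)) for p,q in zip([(319,281),(413,279),(414,367),(324,368)],[(307,58),(417,56),(417,171),(315,172)])]
print(np.mean(m,0))
t=[T("tile",A(*p),B(*q)) for p,q in zip([(433,381),(521,374),(523,448),(442,456)],[(440,190),(536,180),(541,272),(449,286)])]
print(np.mean(t,0))
T("dish",A(370,425),B(366,239));T("jartop",A(495,326),B(512,101));T("caddylid",A(487,459),B(502,250),(S,288,162),(D,217,172))
T("boxtop",A(382,522),B(381,361),(S,331,204),(D,229,153))
T("vasetop",A(526,209),(S,195,132),(D,287,194))
T("lidrest top",B(468,493),(S,407,197))
T("board",B(387,346),(S,332,214))
r=[onz(*A(*p),z) for p,z in zip([(432,135),(547,136),(540,250),(428,249)],[69]*4)];print("red",np.round(r,1),np.mean(r,0))
print("tile@66",np.mean([onz(*B(*q),66) for q in [(440,190),(536,180),(541,272),(449,286)]],0))
print("mat@66",np.mean([onz(*B(*q),66) for q in [(307,58),(417,56),(417,171),(315,172)]],0))
for q in [(340,346),(433,346),(387,304),(387,389)]: print("board",onz(*B(*q),66).round(1))
for q in [(357,328),(405,328),(405,380),(357,380)]: print("box",onz(*B(*q),103).round(1))
for q in [(404,450),(526,450),(522,510),(404,506)]: print("ctray",onz(*B(*q),10).round(1))
for q in [(306,450),(530,450),(300,383)]: print("lattice",onz(*B(*q),122).round(1))
E
python3 m.py
```

```text
mat [ 671.  -104.5   66.2] [0.5 0.5]
mat [ 567.9 -106.4   64.5] [0.4 0.4]
mat [565.9  -1.4  65.9] [0.2 0.2]
mat [ 6.695e+02 -6.000e-01  6.690e+01] [0.2 0.2]
[618.58400022 -53.20517585  65.84953282]
tile [542.6  17.5  64.2] [0.6 0.6]
tile [442.7   7.6  65.3] [1.6 1.6]
tile [433.  102.   74.5] [0. 0.]
tile [529.3 119.9  65.8] [0. 0.]
[486.92758329  61.75746639  67.43179537]
dish [617.4  65.   82.3] [0.7 0.7]
jartop [482.3 -63.7  95.8] [0.4 0.4]
caddylid [493.4  64.1 140.7] [3.1 1.3 2.7 1.7]
boxtop [604.7 186.1 106.8] [3.4 4.1 1.  2.9]
vasetop [ 493.7 -195.9  206.6] [2.3 2.1 1.4]
lidrest top [494.  400.3  60.8] [0.9 0.9]
board [597.4 193.8  62.2] [1. 1.]
red [[ 551.9 -254.1   69. ]
 [ 438.8 -253.4   69. ]
 [ 434.5 -139.6   69. ]
 [ 553.1 -140.5   69. ]] [ 494.55183346 -196.88290673   69.        ]
tile@66 [486.61818692  62.24233636  66.        ]
mat@66 [618.65475257 -53.13832231  66.        ]
board [651.2 191.   66. ]
board [545.1 191.1  66. ]
board [597.3 140.6  66. ]
board [597.9 246.   66. ]
box [628.  154.5 103. ]
box [578.1 154.6 103. ]
box [577.7 214.7 103. ]
box [629.5 214.7 103. ]
ctray [576.1 371.1  10. ]
ctray [408.  371.2  10. ]
ctray [405. 473.  10.]
ctray [575.6 465.7  10. ]
lattice [685.5 289.4 122. ]
lattice [441.6 289.5 122. ]
lattice [686.8 208.  122. ]
```

```bash
python3 - <<'E'
from h import *
for n,p in (("w3",[494,360,260]),("w4",[600,150,260])):
    move_to(p,down(np.pi)); pause(.3)
    im,i=cam("wrist",n); s=read_state();print(s["tcp_pos"],s["t"])
    cv2.imwrite(f"pics/{n}b.png",cv2.resize(im,(800,600),interpolation=cv2.INTER_CUBIC))
E
```

```text
[494.41587995 359.50608664 260.29601036] 4.3583
[599.80315999 150.85732395 260.0185435 ] 5.6417
```

View pics/w3b.png

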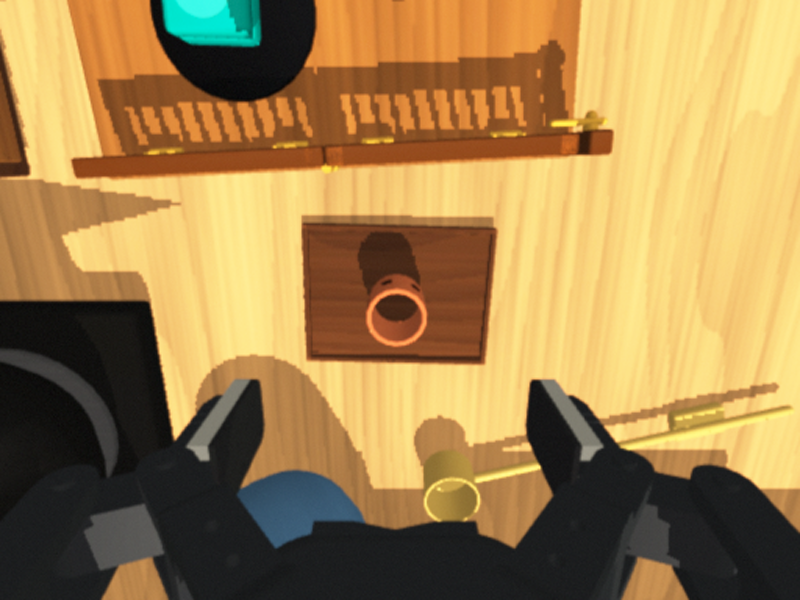

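View pics/w4b.png

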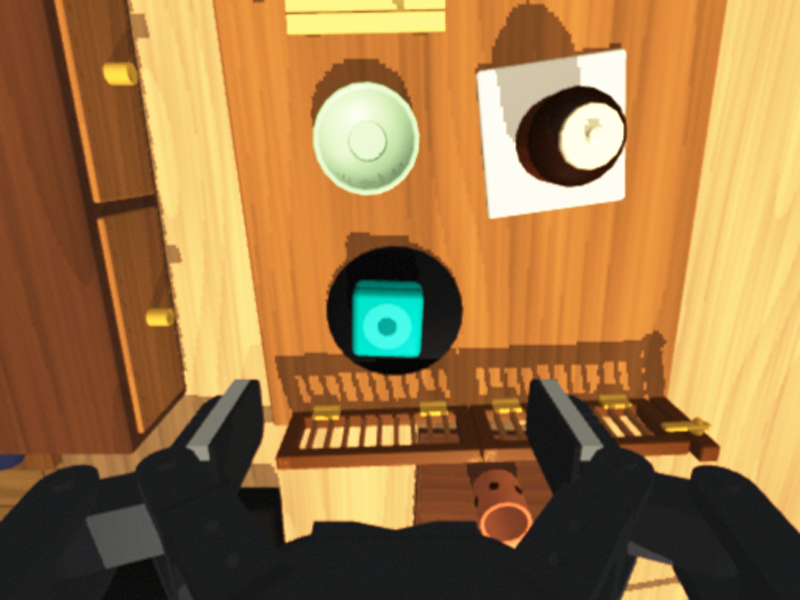

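```bash
cat >> m.py <<'E'
print("----")
w3,w4=load("w3"),load("w4")
C=lambda u,v:(w3,c(u),c(v)); E=lambda u,v:(w4,c(u),c(v))
T("lid",B(468,494),C(397,317),E(504,521))
T("box",B(381,361),E(387,326),A(382,522))
T("caddy",A(487,459),B(502,250),E(593,133))
T("dish",A(370,425),B(366,239),E(367,139))
p=[onz(*E(*q),103) for q in [(352,290),(423,290),(421,358),(353,354)]];print(np.round(p,1))
p=[onz(*E(*q),66) for q in [(327,308),(462,308),(395,247),(395,375)]];print("board",np.round(p,1))
p=[onz(*E(*q),66) for q in [(477,70),(625,49),(625,198),(490,217)]];print("tile",np.round(p,1),np.mean(p,0))
p=[onz(*C(*q),10) for q in [(303,224),(495,229),(485,362),(308,358)]];print("ct",np.round(p,1),np.mean(p,0))
for q in [(75,165),(610,140)]: print("lat",onz(*C(*q),122).round(1))
E
python3 m.py | sed 1,/----/d
```

```text
lid [491.8 411.8  49.1] [0.7 0.5 0.9]
box [603.7 195.1  93.6] [1.4 1.2 0.4]
caddy [493.2  63.2 146.6] [0.2 0.4 0.2]
dish [617.3  64.7  83. ] [0.5 0.8 0.3]
[[627.9 163.6 103. ]
 [578.9 163.5 103. ]
 [579.2 214.9 103. ]
 [628.4 211.9 103. ]]
board [[651.5 189.5  66. ]
 [545.5 189.2  66. ]
 [598.2 140.8  66. ]
 [598.  247.7  66. ]]
tile [[543.3  20.   66. ]
 [445.7   7.2  66. ]
 [430.6 104.3  66. ]
 [528.1 118.2  66. ]] [486.94306324  62.42772375  66.        ]
ct [[572.6 340.3  10. ]
 [406.2 344.7  10. ]
 [407.3 471.5  10. ]
 [575.6 467.3  10. ]] [490.40838497 405.95794605  10.        ]
lat [683.8 288.7 122. ]
lat [366.9 274.8 122. ]
```

```bash
cat >> h.py <<'E'
Q=down(np.pi)
def st(m):
    s=read_state();print(m,"t%.1f"%s["t"],s["tcp_pos"].round(1),"w%.1f g%.1f"%(s["gripper_width"],s["grasp_force"]),s["wrist_force"].round(1));return s
def pick(x,y,z,up):
    s=read_state();p=s["tcp_pos"]
    if abs(p[2]-up)>3: movel([p[0],p[1],up],Q)
    movel([x,y,up],Q,vel=250); movel([x,y,z],Q,vel=120)
    pause(.2);st("down"); gripper_to(0);pause(.2);st("closed"); movel([x,y,z+15],Q,vel=60);st("lift"); movel([x,y,up],Q,vel=150)
def place(x,y,z,up,release=85):
    movel([x,y,up],Q,vel=200); movel([x,y,z+12],Q,vel=120);pause(.2);f0=read_state()["wrist_force"][2];st("above")
    h=z+6
    while h>z-4:   # creep to contact
        movel([x,y,h],Q,vel=30);pause(.05);f=read_state()["wrist_force"][2]
        if f-f0>2.5: break
        h-=1
    st("touch h=%.1f"%h); gripper_to(release);pause(.2);st("open"); movel([x,y,up],Q,vel=150)
E
python3 - <<'E'
from h import *
pick(603.6,188,72,180)
cam("wrist","w5")
E
```

```text
down t7.9 [604.  188.2  72.8] w85.2 g0.0 [ 0.9  0.  -0.3]
closed t8.5 [604.  188.2  72.6] w49.3 g63.0 [-1.4  0.9  4.9]
lift t8.9 [603.7 188.1  87.3] w49.0 g62.3 [-0.3 -0.3 -1.6]
```

```bash
python3 - <<'E'
from h import *
place(618.6,-53.2,72,180)
pick(494,-196,166,290)
place(598,190.5,166,290)
E
```

```text
above t12.2 [619.1 -53.1  84.9] w49.0 g62.3 [ 0.8  0.9 -2.3]
touch h=72.0 t14.4 [618.8 -53.2  72.6] w49.4 g62.9 [-2.3  1.1  5.9]
open t15.1 [618.6 -53.2  71.9] w84.9 g0.0 [-0.6  0.5  0.5]
down t19.1 [ 494.3 -196.   166.6] w84.7 g0.0 [0.6 0.8 0.8]
closed t19.7 [ 493.9 -196.2  166.6] w52.5 g62.7 [-2.7 -0.1  4.7]
lift t20.1 [ 494.2 -195.9  181.3] w52.8 g63.3 [-0.3 -0.2 -2.2]
above t24.4 [598.3 190.7 178.8] w53.0 g63.3 [-0.1  0.5 -3.1]
touch h=166.0 t26.6 [598.2 190.5 166.6] w53.0 g63.7 [-2.2 -0.8  3.3]
open t27.3 [598.  190.5 166. ] w84.8 g0.0 [ 0.2  0.6 -0.3]
```

```bash
python3 - <<'E'
from h import *
pick(493.3,63.3,87,225)
place(494.5,-197,87,225)
pick(618.6,-53.2,72,180)
place(487,62.3,72,180)
E
```

```text
down t31.1 [493.6  63.4  87.5] w84.5 g0.0 [-0.5 -0.9  0.1]
closed t31.7 [493.6  63.4  87.5] w54.9 g62.9 [-0.6  0.8  5.3]
lift t32.1 [493.4  63.4 102.4] w54.8 g63.5 [-0.8  0.2 -1.7]
above t35.9 [ 494.9 -197.    99.6] w55.0 g63.5 [-0.1  0.8 -2.5]
touch h=87.0 t38.1 [ 494.7 -197.    87.5] w55.0 g63.9 [-2.4  1.6  5.2]
open t38.7 [ 494.5 -197.    86.9] w85.0 g0.0 [ 0.7 -0.3  0.6]
down t42.4 [619.1 -53.1  72.8] w85.0 g0.0 [ 0.3 -0.2 -0.1]
closed t43.0 [619.  -53.1  72.5] w49.1 g62.9 [-0.2  1.   5.7]
lift t43.4 [618.7 -53.2  87.3] w49.3 g62.2 [-0.5  0.5 -1.5]
above t46.4 [487.4  62.5  84.7] w49.3 g62.2 [ 1.   0.5 -1.3]
touch h=72.0 t48.6 [487.2  62.4  72.4] w49.2 g62.9 [-2.   1.4  6.2]
open t49.2 [487.   62.3  72. ] w84.8 g0.0 [-0.2  0.1 -0.2]
```

```bash
python3 - <<'E'
from h import *
pick(492,409.5,18,270)
place(618.6,-53.2,78,270)
movel([590,-60,400],Q,vel=250);pause(.3)
im,i=cam("wrist","w6"); cv2.imwrite("pics/w6b.png",cv2.resize(im,(800,600),interpolation=cv2.INTER_CUBIC))
st("end")
movel([590,60,400],Q,vel=250);pause(.3)
im,i=cam("wrist","w7"); cv2.imwrite("pics/w7b.png",cv2.resize(im,(800,600),interpolation=cv2.INTER_CUBIC))
E
```

```text
down t54.8 [492.1 409.6  18.3] w85.1 g0.0 [ 0.2 -0.2 -0.2]
closed t55.5 [492.2 409.7  18.6] w49.5 g62.1 [-0.8 -0.9  5.5]
lift t55.9 [492.1 409.7  33.4] w49.2 g62.1 [-0.9 -0.7 -1.6]
above t62.0 [618.8 -53.1  90.5] w49.2 g62.1 [-0.3 -0.5 -1.1]
touch h=78.0 t64.2 [618.8 -53.2  78.5] w48.9 g62.5 [-1.5  0.1  5. ]
open t64.9 [618.6 -53.2  78. ] w85.1 g0.0 [-0.3 -0.4  0.5]
end t67.3 [590.  -60.  399.2] w85.3 g0.0 [0.6 0.4 0.4]
```

View pics/w6b.png

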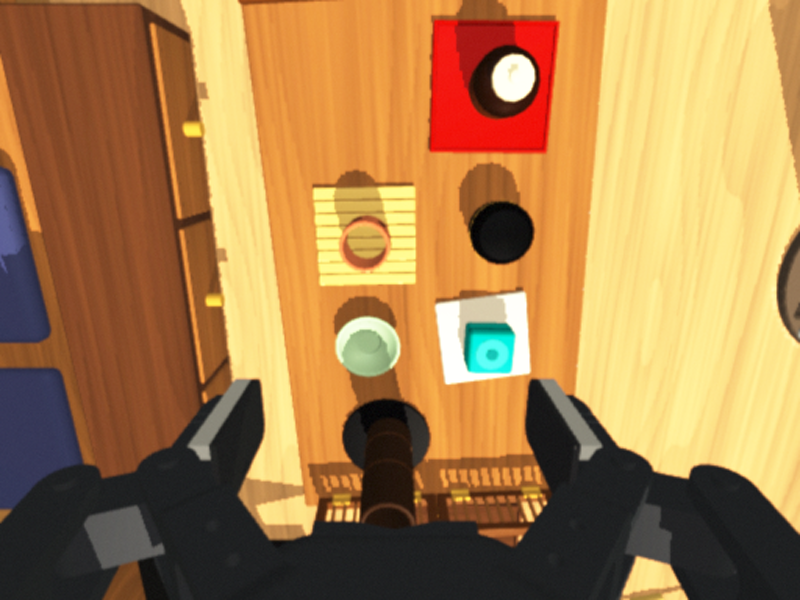

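View pics/w7b.png

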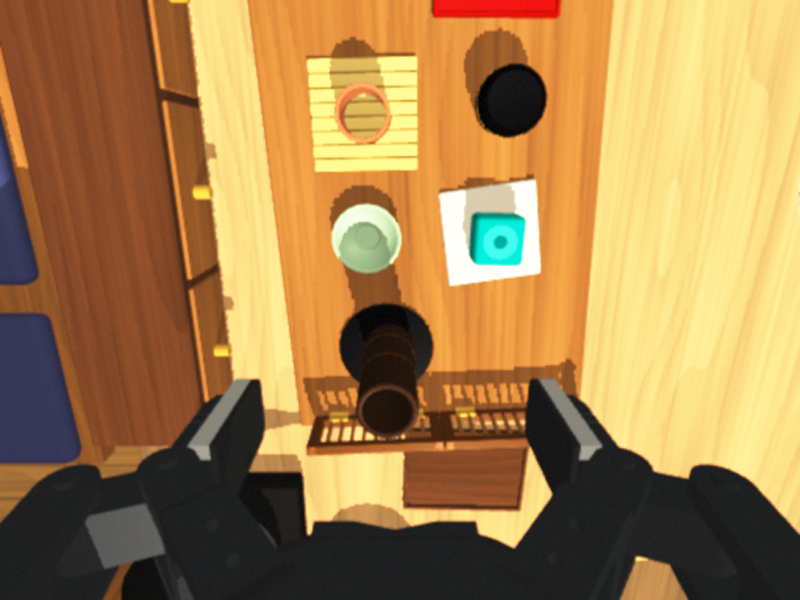

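```bash
python3 - <<'E'
from h import *
a,b=load("w6"),load("w7");c=lambda U:(U+.5)/1.5625-.5
f=lambda n,i,u,v,z:print(n,onz(i,c(u),c(v),z).round(1))
f("vase",b,388,410,206);f("box",b,501,242,103);f("box",a,491,353,103);f("lid",b,363,114,114);f("lid",a,365,243,114);f("caddy",a,514,77,152)
f("jar",b,512,101,118);f("dish",b,366,239,88)
E
```

```text
vase [594.4 188.8 206. ]
box [484.5  64.6 103. ]
box [486.3  63.3 103. ]
lid [616.5 -51.3 114. ]
lid [616.4 -56.1 114. ]
caddy [ 494.9 -194.5  152. ]
jar [487.2 -61.3 118. ]
dish [617.7  64.3  88. ]
```

```bash
python3 -c "
from workcell import *
print(hand_in())"
```

```text
the job is handed in; nothing more can be done
None
```

I've handed the job in: all four pieces stand upright on their own seats, each within about 6 mm of centre by my last camera check. The tea jar and dish are where they were. `hand_in()` gave no verdict.

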